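# Stack the miniature sectional bookcase

### The arm

A 6-joint arm with a two-finger parallel gripper is mounted at the origin on the work surface. World frame = base frame: x ahead of the robot, y to its left, z up, the work surface at z = 0. Lengths are in m, angles in rad, forces in N, time in s.
With the tool pointing down it reaches from about 0.375 to 0.9 m from the base axis. Payload 3.1 kg.
Tool frame: the origin (TCP) lies at the very end of the fingers, on their centre line; the grasp point (between the pads) lies 19 mm behind it; z points along the fingers, y is the line along which they close (so a half turn about z gives the same grasp; the last joint's range is limited). The gripper opens to 85 mm and grips with 20 to 120 N. Pads are 22 mm wide; open, the fingers measure 114 mm over their backs; the gripper's body (76 mm by 85 mm) begins 54 mm behind the grasp point. The pads swing forward as they close: fully open they stand 13 mm farther back than shut.
Start: joints at [1.139, 0.527, 1.433, -0, 1.181, -0.178], TCP at [0.157, 0.605, 0.231] pointing down, gripper open.
Joint ranges: [-3.08, 3.08], [-0.75, 2.2], [0.22, 2.44], [-1.43, 4.57], [0, 2.65], [-2.85, 2.85]. Speed limits (rad/s): [2.79, 2.79, 3.14, 3.14, 3.14, 3.14].

### API

Orientations are given as a unit quaternion [x, y, z, w].
In Python, from station import manip gives the robot as it stands.
- The arm moves only by the shell command python3 -m handwheel 'ROWS' [FORCE]. ROWS is JSON, a list of rows, each a list of 7 numbers: the shift along the world's x, y, z in mm, then the turn, a rotation vector about the world's x, y, z in degrees, then the opening, from 0 (shut) to 1 (fully open). A call has exactly 10 rows; each row shifts and turns the commanded pose from where the row before left it; what a row does not reach is not made up. A row lasts 1/8 s, in which the tool goes at most 62.5 mm and 10.7 degrees, less where a joint would pass 70% of its speed; a pose out of reach is approached as far as the arm can. A call is refused whole if a number of a shift passes 62.5 or a number of a turn 10.7, either way. A call with a gripper value outside its range is refused whole. The fingers move at their own pace and stop on an object; FORCE is the grip in N (left out, the last holds). Time passes only in rows, so rows that do not move let the fingers close, or fill a call up. It gives the time, the measured TCP pose, the force, the opening and the grip force at its end, in the units of the state.
- manip.sense(): the state, without advancing time (a new reading comes with each control period).
- manip.snapshot(name): name is "scene" or "top" or "wrist"; returns the picture (384x512x3 uint8, red, green, blue); there is no depth.
- manip.get_calibration(name): a dict with "K" (3x3 intrinsics, pixels), "rvec" (rotation vector, rad) and "tvec" (3), from world to camera coordinates, as OpenCV has them. Camera axes: x right, y down, z forward; pixel columns grow to the right and rows downward; lengths in m; the calibration is good to about 2 mm. A picture is of the moment at which its call begins: read the wrist's pose just before it. get_calibration takes no time and is no camera call; for the wrist camera it gives the pose at the moment of the call.
- manip.sign_off(): hands the job in; it is judged then, once.
The state is a dict: "t": time; "q": joint angles; "qd": joint speeds; "tau": joint torques, N m; "tcp_pos": TCP position; "tool_rot": TCP orientation; "force": force on the tool from outside, world axes, zero at the start; "ft_torque": the same for the moment, N m; "finger_gap": opening from 0.0 (shut) to 1.0 (fully open); "gripper_force": force on a finger pad.
Only numpy, scipy, OpenCV 4.12 (cv2) and the standard library are available. Lean on these libraries where they do the work, as an engineer would, in place of code of your own. Each camera call takes 0.05 s, during which the arm holds its last target. There are 200 camera calls.

### The job

Stack the unfinished miniature sectional bookcase on its plinth, which is glued to the small plywood building board: first the drawer section, on it the tall glazed section, then the low glazed section, and the cornice on top. Every piece is to stand level with its front facing the same way as the plinth's front, its back flush with the plinth's back and its ends evenly in line, and each is set down gently, not dropped. Leave the copper kettle and the red sled where they are.

Things in the scene. Friction and masses are not known exactly. Their poses are not given: they have to be found in the camera images.
- plinth: Fixed pale wood base 64 mm deep, 112 wide, arched front apron, glued on a 9 mm plywood board (10 mm larger behind, 12 in front, 8 at the ends). Its flat top is 25 mm above the bench. Origin: bench level under the middle of its back edge; x out of its front, y along its width, z up: it spans x = 0 to 64 mm. Its front faces away from the robot (+x) within 23 degrees.
- drawer_section: Loose, pale wood, 60 mm deep, 108 wide, 34 high, 80 g: solid front with two sham drawers outlined in dark, a 4 mm brass knob on each, 30 mm either side of the middle. Origin: middle of the lower back edge; x out of the front, y along the width, z up: spans x = 0 to depth. Starts upright on the bench, front away from the robot (+x) within 41 degrees.
- tall_section: Loose, pale wood, 48 mm deep, 108 wide, 56 high, 65 g: front with two glazing bars and a firm clear pane, one shelf inside, two 4 mm brass knobs low down, 36 mm either side of the middle; top flat and closed. Origin: middle of the lower back edge; x out of the front, y along the width, z up: spans x = 0 to depth. Starts upright on the bench, front away from the robot (+x) within 41 degrees.
- low_section: Loose, pale wood, 36 mm deep, 108 wide, 42 high, 45 g: front with one undivided firm clear pane, two 4 mm brass knobs low down, 36 mm either side of the middle; top flat and closed. Origin: middle of the lower back edge; x out of the front, y along the width, z up: spans x = 0 to depth. Starts upright on the bench, front away from the robot (+x) within 41 degrees.
- cornice: Loose flat moulded top, pale wood, 13 mm high, 30 g: slab 40 mm deep, 116 wide (upper 5.5 mm), stepping in at front and ends to an underside 37 deep, 110 wide; back one flat face. Origin: middle of the lower back edge; x out of the front, y along the width, z up: spans x = 0 to depth. Starts upright on the bench, front away from the robot (+x) within 41 degrees.
- kettle: Bystander: miniature copper kettle with a spout and a dark loop handle, 44 mm across, 49 high, loose on the bench. Origin: centre of its underside.
- sled: Bystander: red-painted toy sled on two runners, about 100 mm long, 36 wide, 22 high, loose. Origin: centre of its underside; x along its length.

How it is judged:
By the outcome, as a careful person would: the job done as asked, in the order asked, and still so for the second after the job is handed in, with the robot touching nothing.
It also fails if it takes over 86 s, if anything falls off the work surface, if the arm or the gripper's body presses on something with over 40 N, if the wrist force passes 120 N, or if a joint passes its speed limit or range.

## Working session

There is one attempt and no reset: what is moved stays moved. The work goes in short steps, Python scripts to look and compute and a shell command to move; the robot and the scene stay as the last step left them, time stands still between calls to the robot, and variables do not carry over. Pictures are saved under pics/ and viewed, at most 16 in all, crops included, and the job is handed in when it is done.

```bash
ls; mkdir -p pics
python3 - <<'E'
from station import manip
import cv2, numpy as np
for n in ["scene","top"]:
    c=manip.get_calibration(n); R=cv2.Rodrigues(np.array(c["rvec"],float))[0]
    print(n,np.round(np.array(c["K"]),1).tolist(),"pos",np.round(-R.T@np.array(c["tvec"]).ravel(),3),np.round(R,2).tolist())
    im=manip.snapshot(n); cv2.imwrite(f"pics/{n}0.png",im[:,:,::-1])
s=manip.sense(); print(s["t"],s["tcp_pos"],s["tool_rot"],s["force"],s["finger_gap"])
E
```

```text
pics
scene [[441.7, 0.0, 254.2], [0.0, 441.7, 190.1], [0.0, 0.0, 1.0]] pos [1.359 0.226 0.74 ] [[-0.27, 0.96, 0.02], [0.59, 0.18, -0.79], [-0.76, -0.2, -0.61]]
top [[386.2, 0.0, 254.9], [0.0, 386.2, 191.4], [0.0, 0.0, 1.0]] pos [ 0.332 -0.01   0.931] [[0.02, -1.0, -0.01], [-0.98, -0.01, -0.19], [0.19, 0.01, -0.98]]
0.1 [0.15660644 0.60441027 0.23044175] [ 1.26537448e-01  9.91961367e-01 -9.12503548e-04 -2.95128792e-04] [ 0.43077251  0.49703804 -0.17050685] 1.0003307079882229
```

View pics/top0.png

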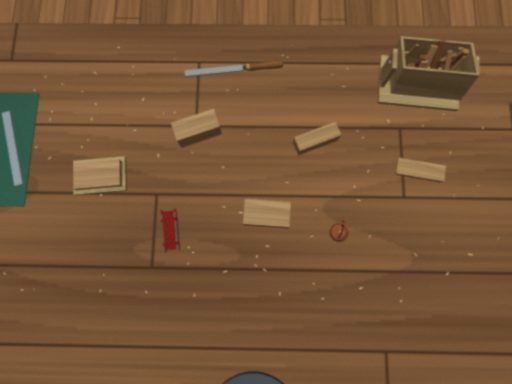

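View pics/scene0.png

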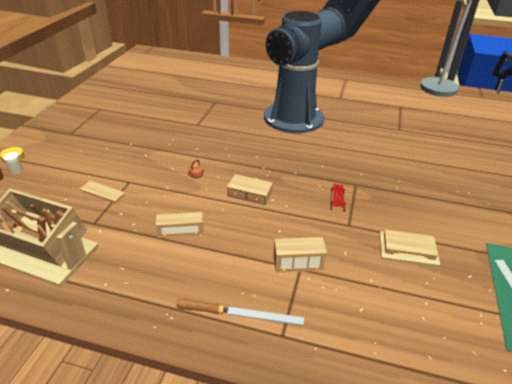

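The top view shows the plinth (99,174), tall section (196,126), low section (317,137), cornice (421,169), drawer section (267,213), sled (170,230) and kettle (339,232). The scene view agrees: fronts point away from the robot.

```bash
cat > h.py <<'E'
from station import manip
import cv2, numpy as np
def cam(n):
    c=manip.get_calibration(n); R=cv2.Rodrigues(np.array(c["rvec"],float))[0]
    return np.array(c["K"],float),R,np.array(c["tvec"],float).ravel()
def ray(C,uv,z):
    K,R,t=C; uv=np.atleast_2d(uv).astype(float)
    d=(np.c_[uv,np.ones(len(uv))]@np.linalg.inv(K).T)@R
    o=-R.T@t
    return o+d*((z-o[2])/d[:,2])[:,None]
def proj(C,P):
    K,R,t=C; p=(np.atleast_2d(P)@R.T+t)@K.T
    return p[:,:2]/p[:,2:]
def rect(P):
    """min-area rect of metric xy points -> centre, depth, width, yaw(deg) of depth axis nearest +x (mm)"""
    (c,(a,b),_)=r=cv2.minAreaRect((P[:,:2]*1000).astype(np.float32))
    q=cv2.boxPoints(r); e=[q[1]-q[0],q[2]-q[1]]; e.sort(key=np.linalg.norm)
    d=e[0] if e[0][0]>0 else -e[0]
    return np.round(c,1),round(float(np.linalg.norm(e[0])),1),round(float(np.linalg.norm(e[1])),1),round(float(np.degrees(np.arctan2(d[1],d[0]))),2)
E
python3 - <<'E'
from h import *
im=cv2.imread("pics/top0.png"); C=cam("top")
hsv=cv2.cvtColor(im,cv2.COLOR_BGR2HSV)
for p in [(99,174),(196,120),(317,132),(421,169),(267,208)]: print(hsv[p[1],p[0]])
W=[("plinth",99,174,.025),("drawer",267,213,.034),("tall",196,126,.056),("low",317,137,.042),("cornice",421,169,.013)]
m=((hsv[:,:,2]>150)&(hsv[:,:,0]<30)&(hsv[:,:,1]<160)).astype(np.uint8)*255
cs,_=cv2.findContours(m,cv2.RETR_EXTERNAL,cv2.CHAIN_APPROX_NONE)
for n,u,v,z in W:
    for c in cs:
        if cv2.contourArea(c)>300 and cv2.pointPolygonTest(c,(u,v),True)>-5: print(n,rect(ray(C,c[:,0],z)), cv2.contourArea(c))
print("kettle",ray(C,(339,233),.02),"sled",ray(C,[(170,210),(170,250)],.02))
K,R,t=cam("wrist"); print("wristcam",K.round(1).tolist(),(-R.T@t).round(3),R.round(2).tolist())
E
```

```text
[ 17 112 162]
[ 17 115 153]
[ 17 118 153]
[ 17 118 160]
[ 17 115 155]
plinth (array([553.8, 383.5]), 68.9, 119.9, 5.66) 1169.0
drawer (array([459.4, -24.3]), 57.9, 109.0, -3.51) 1054.0
tall (array([668. , 149.6]), 48.2, 109.7, 20.14) 778.0
low (array([ 647.5, -146.2]), 35.6, 108.4, 23.59) 536.0
cornice (array([ 574.4, -400. ]), 37.7, 114.8, -9.15) 645.0
kettle [[ 0.41408583 -0.19553277  0.02      ]] sled [[0.46293964 0.20541738 0.02      ]
 [0.36851728 0.19989558 0.02      ]]
wristcam [[265.6, 0.0, 255.3], [0.0, 265.6, 190.6], [0.0, 0.0, 1.0]] [0.088 0.624 0.372] [[0.25, 0.97, -0.0], [0.93, -0.24, 0.28], [0.27, -0.07, -0.96]]
```

```bash
python3 -m handwheel '[[45,-20,0,0,0,-7.8,1],[45,-20,0,0,0,-7.8,1],[45,-20,0,0,0,-7.8,1],[45,-20,0,0,0,-7.8,1],[45,-20,0,0,0,-7.8,1],[45,-20,0,0,0,-7.8,1],[45,-20,0,0,0,-7.8,1],[45,-20,0,0,0,-7.8,1],[45,-20,0,0,0,-7.4,1],[0,0,0,0,0,0,1]]' 40
python3 - <<'E'
from h import *
C=cam("wrist"); im=manip.snapshot("wrist"); cv2.imwrite("pics/w1.png",im[:,:,::-1]); np.save("w1.npy",np.array([*C[0].ravel(),*C[1].ravel(),*C[2]]))
E
```

```text
t: 1.35
tcp_pos: [0.5654, 0.4224, 0.2303]
tool_rot: [0.673, 0.739, 0.0, 0.001]
force: [-0.9, -0.6, 0.1]
finger_gap: 1.004
gripper_force: 0.0
```

View pics/w1.png

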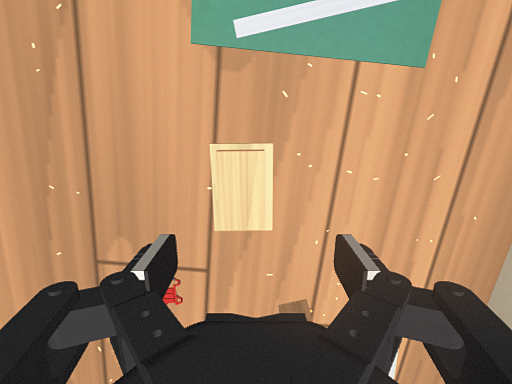

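Wrist view: plinth board spans (210–273, 144–231), with a dark line at row 150 (plinth end); need closer look.

```bash
python3 -m handwheel '[[-3,-10,-40,0,0,0,1],[-3,-10,-40,0,0,0,1],[-2,-10,-40,0,0,0,1],[-2,-5,-20,0,0,0,1],[0,0,0,0,0,0,1],[0,0,0,0,0,0,1],[0,0,0,0,0,0,1],[0,0,0,0,0,0,1],[0,0,0,0,0,0,1],[0,0,0,0,0,0,1]]'
python3 - <<'E'
from h import *
C=cam("wrist"); im=manip.snapshot("wrist"); cv2.imwrite("pics/w2.png",im[:,:,::-1]); np.save("w2.npy",np.array([*C[0].ravel(),*C[1].ravel(),*C[2]]))
# predicted plinth centre
u,v=proj(C,[.554,.383,.02])[0]; print(u,v)
x0,y0=int(u)-110,max(0,int(v)-95)
cr=im[y0:y0+190,x0:x0+220,::-1]; cv2.imwrite("pics/w2c.png",cv2.resize(cr,None,fx=3,fy=3,interpolation=cv2.INTER_CUBIC)); print(x0,y0)
E
```

```text
t: 2.65
tcp_pos: [0.552, 0.39, 0.0915]
tool_rot: [0.671, 0.741, 0.0, 0.0]
force: [-0.2, -0.2, -0.7]
finger_gap: 1.003
gripper_force: 0.0
256.8047252559303 210.12236428320503
146 115
```

View pics/w2c.png

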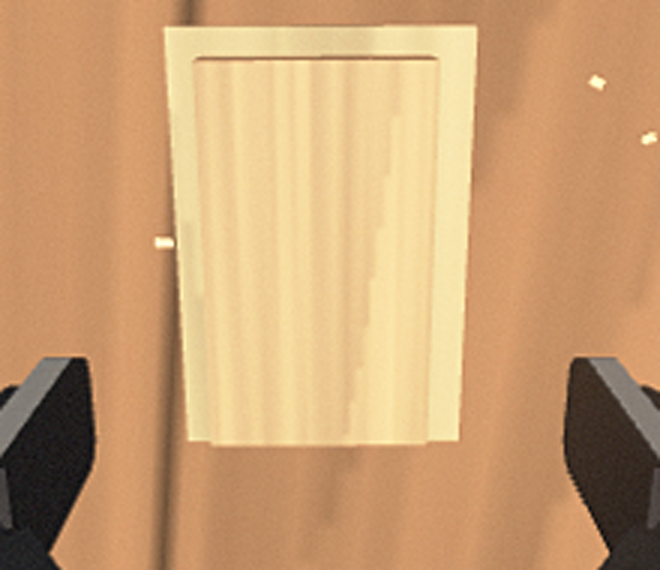

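The crop shows the plinth top cleanly: corners at crop (194,58), (438,58), (210,446), (428,445); the board around it, front on the right.

```bash
cat >> h.py <<'E'
def edge(img,a,b,n=40,w=5):
    """img float (H,W,3): refine line a-b: strongest colour step across it at n places -> fitted line (point,dir)"""
    a,b=np.array(a,float),np.array(b,float); d=(b-a)/np.linalg.norm(b-a); nr=np.array([-d[1],d[0]])
    s=np.arange(-w,w+.01,.25); pts=[]
    g=cv2.GaussianBlur(img.astype(np.float32),(0,0),.7)
    for f in np.linspace(.08,.92,n):
        q=(a+f*(b-a))+s[:,None]*nr
        v=cv2.remap(g,q[:,0].astype(np.float32)[None],q[:,1].astype(np.float32)[None],cv2.INTER_LINEAR)[0]
        k=np.linalg.norm(np.gradient(v,axis=0),axis=1); i=k.argmax()
        if 1<i<len(s)-2: pts.append(q[i])
    pts=np.array(pts,np.float32)
    vx,vy,x,y=cv2.fitLine(pts,cv2.DIST_HUBER,0,.01,.01).ravel()
    r=np.abs((pts-[x,y])@[-vy,vx]); return (np.array([x,y]),np.array([vx,vy]),len(pts),float(np.median(r)))
def cross(l,m):
    A=np.c_[l[1],-m[1]]; return l[0]+l[1]*np.linalg.solve(A,m[0]-l[0])[0]
def quad(img,c,w=5):
    L=[edge(img,c[i],c[(i+1)%4],w=w) for i in range(4)]
    print("edge fits",[(l[2],round(l[3],2)) for l in L])
    return np.array([cross(L[i-1],L[i]) for i in range(4)])
def report(P):
    """P: 4 corners TL,TR,BR,BL in image with right=front: back-left, front-left, front-right, back-right"""
    P=P[:,:2]*1000; bl,fl,fr,br=P; y=(bl-br)+(fl-fr); x=(fl-bl)+(fr-br)
    print("centre",P.mean(0).round(1),"back mid",((bl+br)/2).round(1),"depth",(np.linalg.norm(x)/2).round(1),"width",(np.linalg.norm(y)/2).round(1),
     "yaw from x",np.degrees(np.arctan2(x[1],x[0])).round(2),"from y",np.degrees(np.arctan2(-y[0],y[1])).round(2))
E
python3 - <<'E'
from h import *
v=np.load("w2.npy"); C=(v[:9].reshape(3,3),v[9:18].reshape(3,3),v[18:])
im=cv2.imread("pics/w2.png").astype(float)
c=np.array([(194,58),(438,58),(428,445),(210,446)])/3+[146,115]
q=quad(im,c,3); print(q.round(1).tolist())
report(ray(C,q,.025))
b=np.array([(165,27),(477,26),(460,440),(188,441)])/3+[146,115]
q=quad(im,b,3); report(ray(C,q,.009))
s=manip.sense(); print(s["tcp_pos"],s["tool_rot"]); K,R,t=cam("wrist"); print((-R.T@t).round(4), "toolyaw", np.degrees(2*np.arctan2(s["tool_rot"][1],s["tool_rot"][0]))-90)
E
```

```text
edge fits [(40, 0.19), (40, 0.24), (40, 0.17), (31, 0.2)]
[[209.60000610351562, 133.89999389648438], [292.79998779296875, 134.8000030517578], [288.0, 262.3999938964844], [216.10000610351562, 263.79998779296875]]
centre [549.  390.4] back mid [517.2 387.1] depth 63.8 width 111.9 yaw from x 5.91 from y 5.7
edge fits [(40, 0.03), (40, 0.24), (40, 0.25), (40, 0.22)]
centre [549.9 389.4] back mid [507.3 384.6] depth 85.7 width 129.1 yaw from x 6.32 from y 5.71
[0.55193812 0.38994451 0.09140721] [6.71374984e-01 7.41117823e-01 5.61814364e-05 1.33573974e-05]
[0.5447 0.4613 0.233 ] toolyaw 5.653448623549053
```

```bash
python3 -m handwheel '[[-11.6,-51.8,0,0,0,-1.15,1],[-11.6,-51.8,0,0,0,-1.15,1],[-11.6,-51.8,0,0,0,-1.15,1],[-11.6,-51.8,0,0,0,-1.15,1],[-11.6,-51.8,0,0,0,-1.15,1],[-11.6,-51.8,0,0,0,-1.15,1],[-11.6,-51.8,0,0,0,-1.15,1],[-11.6,-51.8,0,0,0,-1.15,1],[0,0,0,0,0,0,1],[0,0,0,0,0,0,1]]'
python3 - <<'E'
from h import *
C=cam("wrist"); im=manip.snapshot("wrist"); cv2.imwrite("pics/w3.png",im[:,:,::-1]); np.save("w3.npy",np.array([*C[0].ravel(),*C[1].ravel(),*C[2]]))
E
```

```text
t: 3.95
tcp_pos: [0.4593, -0.0244, 0.0914]
tool_rot: [0.729, 0.685, 0.0, 0.0]
force: [-0.0, 0.2, -0.0]
finger_gap: 1.002
gripper_force: 0.0
```

View pics/w3.png

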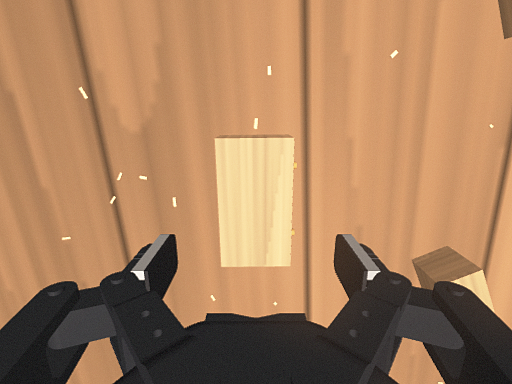

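Drawer section top at (215,138)–(294,138)–(291,266)–(221,266), brass knobs on its right edge (front).

```bash
cat >> h.py <<'E'
def load(k):
    v=np.load(k+".npy"); return cv2.imread(f"pics/{k}.png").astype(float),(v[:9].reshape(3,3),v[9:18].reshape(3,3),v[18:])
def state():
    s=manip.sense(); r=s["tool_rot"]; yaw=np.degrees(2*np.arctan2(r[1],r[0]))-90
    print("t",round(s["t"],2),"tcp",np.round(np.array(s["tcp_pos"])*1000,1),"yaw",round(yaw,2),"F",np.round(s["force"],1),"gap",round(s["finger_gap"],3)); return s
E
python3 - <<'E'
from h import *
im,C=load("w3")
q=quad(im,[(215,138),(294,138),(291,266),(221,266)],3); print(q.round(1).tolist()); report(ray(C,q,.034)); state()
E
```

```text
edge fits [(40, 0.25), (39, 0.24), (40, 0.21), (40, 0.18)]
[[214.1999969482422, 137.5], [294.0, 137.5], [290.1000061035156, 265.79998779296875], [220.8000030517578, 266.8999938964844]]
centre [458.8 -23.2] back mid [429.4 -21.6] depth 58.9 width 107.8 yaw from x -3.18 from y -3.13
t 4.0 tcp [459.3 -23.8  91.4] yaw -3.51 F [-0.  -0.1 -0.6] gap 1.002
```

```bash
python3 -m handwheel '[[-0.5,0.6,-21,0,0,0.35,1],[0,0,-21,0,0,0,1],[0,0,-21,0,0,0,1],[0,0,-21.4,0,0,0,1],[0,0,0,0,0,0,1],[0,0,0,0,0,0,0],[0,0,0,0,0,0,0],[0,0,0,0,0,0,0],[0,0,0,0,0,0,0],[0,0,0,0,0,0,0]]' 40
python3 - <<'E'
from h import *
state()
C=cam("wrist"); im=manip.snapshot("wrist"); cv2.imwrite("pics/w4.png",im[:,:,::-1]); np.save("w4.npy",np.array([*C[0].ravel(),*C[1].ravel(),*C[2]]))
E
```

```text
t: 5.25
tcp_pos: [0.4591, -0.0237, 0.0078]
tool_rot: [0.727, 0.687, 0.001, 0.001]
force: [-0.2, 3.1, 6.1]
finger_gap: 0.694
gripper_force: 44.0
t 5.25 tcp [459.1 -23.7   7.8] yaw -3.2 F [-0.2  3.1  6.1] gap 0.694
```

View pics/w4.png

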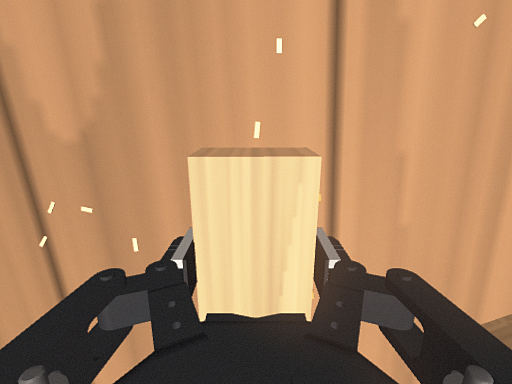

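Held drawer section: top far corners at (188,157) and (321,157), fingers on both sides.

```bash
cat >> h.py <<'E'
def inhand(img,C,tl,tr,bl,br,z,w=3):
    """piece in hand: far (left, +y) top corners and points down both side edges; offsets in tool frame (mm)"""
    E=edge(img,tl,tr,w=w); L=edge(img,tl,bl,w=w); Rr=edge(img,tr,br,w=w)
    P=ray(C,[cross(E,L),cross(E,Rr),L[0]+L[1]*40*np.sign(L[1][1]),Rr[0]+Rr[1]*40*np.sign(Rr[1][1])],z)[:,:2]*1000
    s=state(); r=s["tool_rot"]; yaw=2*np.arctan2(r[1],r[0])-np.pi/2
    X=np.array([np.cos(yaw),np.sin(yaw)]); Y=np.array([-X[1],X[0]]); D=P-np.array(s["tcp_pos"][:2])*1000
    print("back,front edge along tool closing axis",(D[[0,2]]@X).round(2),(D[[1,3]]@X).round(2),"mid",round(float((D@X).mean()),2),"far end along",(D[:2]@Y).round(2))
E
python3 - <<'E'
from h import *
im,C=load("w4")
inhand(im,C,(188,157),(321,157),(192,225),(317,225),.034)
E
```

```text
t 5.3 tcp [459.1 -23.7   7.8] yaw -3.2 F [-0.1  3.1  6.9] gap 0.691
back,front edge along tool closing axis [-29.99 -29.99] [28.5  28.53] mid -0.74 far end along [53.85 53.92]
```

```bash
python3 -m handwheel '[[0,0,20,0,0,0,0],[0,0,40,0,0,0,0],[11,51.7,0,0,0,1.12,0],[11,51.7,0,0,0,1.12,0],[11,51.7,0,0,0,1.12,0],[11,51.7,0,0,0,1.12,0],[11,51.7,0,0,0,1.12,0],[11,51.7,0,0,0,1.12,0],[11,51.7,0,0,0,1.12,0],[11,51.7,0,0,0,1.12,0]]'
python3 -m handwheel '[[0,0,-10,0,0,0,0],[0,0,-10,0,0,0,0],[0,0,0,0,0,0,0],[0,0,0,0,0,0,0],[0,0,0,0,0,0,0],[0,0,0,0,0,0,0],[0,0,0,0,0,0,0],[0,0,0,0,0,0,0],[0,0,0,0,0,0,0],[0,0,0,0,0,0,0]]' >/dev/null
python3 - <<'E'
from h import *
state()
C=cam("wrist"); im=manip.snapshot("wrist"); cv2.imwrite("pics/w5.png",im[:,:,::-1]); np.save("w5.npy",np.array([*C[0].ravel(),*C[1].ravel(),*C[2]]))
E
```

```text
t: 6.55
tcp_pos: [0.5465, 0.3912, 0.0669]
tool_rot: [0.67, 0.742, -0.0, 0.0]
force: [0.3, 0.6, -0.2]
finger_gap: 0.695
gripper_force: 43.6
t 7.8 tcp [546.5 389.8  46.9] yaw 5.77 F [-0.7 -0.3 -0.5] gap 0.69
```

View pics/w5.png

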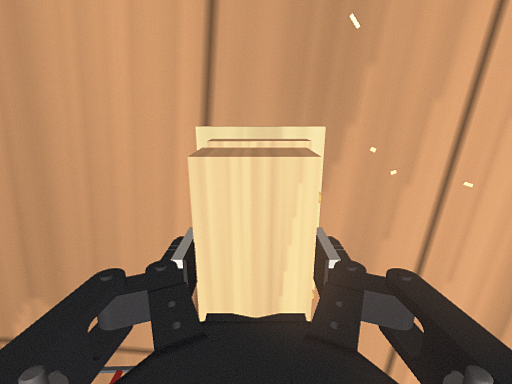

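Drawer section hovers over the plinth: plinth end edge at row 140, cols 207–311; board corners (196,127), (325,127).

Run:
```python
from h import *
im,C=load("w5")
inhand(im,C,(189,157),(321,157),(192,225),(317,225),.034+.0393)
s=manip.sense(); T=np.array(s["tcp_pos"][:2])*1000
a=np.radians(5.75); M=np.array([[np.cos(a),np.sin(a)],[-np.sin(a),np.cos(a)]])
E=edge(im,(207,140),(311,140),w=3)
print("plinth end:",((ray(C,[E[0]],.025)[:,:2]*1000-T)@M.T).round(2), "corners", ((ray(C,[(207,140),(311.5,140)],.025)[:,:2]*1000-T)@M.T).round(2))
q=((ray(C,[(196.2,127),(325,127)],.009)[:,:2]*1000-T)@M.T).round(2); print("board corners",q)
```

```text
t 7.85 tcp [546.6 389.8  46.9] yaw 5.77 F [ 0.1 -0.8 -0.1] gap 0.694
back,front edge along tool closing axis [-29.7  -29.78] [29.51 29.44] mid -0.13 far end along [54.   53.88]
plinth end: [[ 4.13 56.64]] corners [[-29.34  56.53]
 [ 34.12  56.49]]
board corners [[-38.87  63.48]
 [ 45.87  63.43]]
```

```bash
python3 -m handwheel '[[0.6,0.2,-4,0,0,0,0],[0,0,-6,0,0,0,0],[0,0,-2,0,0,0,0],[0,0,-1,0,0,0,0],[0,0,-0.6,0,0,0,0],[0,0,-0.4,0,0,0,0],[0,0,0,0,0,0,0],[0,0,0,0,0,0,0],[0,0,0,0,0,0,0],[0,0,0,0,0,0,0]]'
```

```text
t: 9.1
tcp_pos: [0.5472, 0.39, 0.033]
tool_rot: [0.671, 0.742, 0.0, 0.0]
force: [0.7, -0.4, -1.1]
finger_gap: 0.694
gripper_force: 43.5
```

```bash
python3 -m handwheel '[[0,0,-0.3,0,0,0,0],[0,0,-0.3,0,0,0,0],[0,0,-0.3,0,0,0,0],[0,0,0,0,0,0,0],[0,0,0,0,0,0,0],[0,0,0,0,0,0,0],[0,0,0,0,0,0,0],[0,0,0,0,0,0,0],[0,0,0,0,0,0,0],[0,0,0,0,0,0,0]]'
```

```text
t: 10.35
tcp_pos: [0.5472, 0.39, 0.0329]
tool_rot: [0.671, 0.742, 0.0, 0.0]
force: [-1.4, -1.2, 6.0]
finger_gap: 0.692
gripper_force: 44.4
```

```bash
python3 -m handwheel '[[0,0,0.3,0,0,0,0.8],[0,0,0,0,0,0,0.85],[0,0,0,0,0,0,1],[0,0,0,0,0,0,1],[0,0,10,0,0,0,1],[0,0,20,0,0,0,1],[0,0,30,0,0,0,1],[0,0,20,0,0,0,1],[0,0,0,0,0,0,1],[0,0,0,0,0,0,1]]'
python3 - <<'E'
from h import *
state()
C=cam("wrist"); im=manip.snapshot("wrist"); cv2.imwrite("pics/w6.png",im[:,:,::-1]); np.save("w6.npy",np.array([*C[0].ravel(),*C[1].ravel(),*C[2]]))
u,v=proj(C,[.549,.390,.03])[0]; x0,y0=int(u)-110,max(0,int(v)-95); print(x0,y0)
cv2.imwrite("pics/w6c.png",cv2.resize(im[y0:y0+190,x0:x0+220,::-1],None,fx=3,fy=3,interpolation=cv2.INTER_CUBIC))
E
```

```text
t: 11.6
tcp_pos: [0.5466, 0.3897, 0.112]
tool_rot: [0.671, 0.742, -0.0, -0.0]
force: [0.8, 0.2, 0.4]
finger_gap: 1.002
gripper_force: 0.0
t 11.6 tcp [546.6 389.7 112. ] yaw 5.77 F [0.8 0.2 0.4] gap 1.002
148 103
```

View pics/w6c.png

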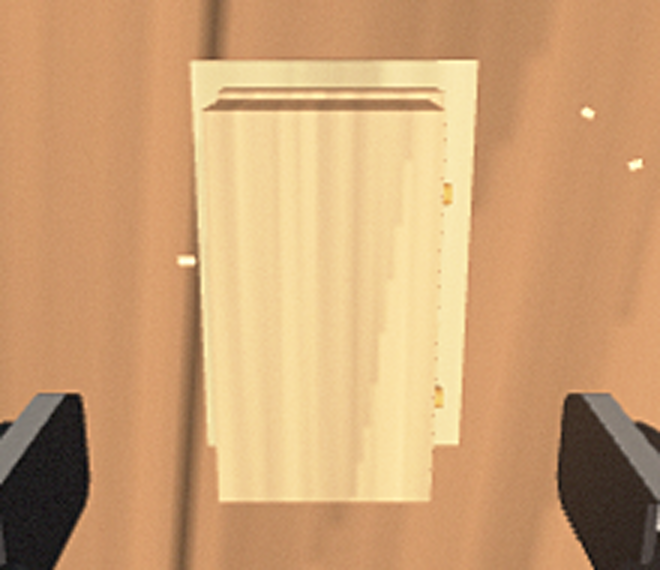

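Drawer section sits on the plinth; its top's crop corners are (202,109), (445,110), (431,501), (219,501).

Run:
```python
from h import *
im,C=load("w6"); o=np.array([148,103])
q=quad(im,np.array([(202,109),(442,110),(429,501),(219,501)])/3+o,3); report(ray(C,q,.059))
q=quad(im,np.array([(191,60),(478,60),(459,444),(209,444)])/3+o,2); report(ray(C,q[:2].repeat(2,0)[[0,2,3,1]],.009)); P=ray(C,q,.009)*1000; print(P.round(1).tolist())
e=edge(im,np.array((222,88))/3+o,np.array((438,88))/3+o,w=2); print("plinth end",ray(C,[e[0]],.025)*1000)
```

```text
edge fits [(40, 0.08), (37, 0.29), (40, 0.2), (10, 0.42)]
centre [546.4 390.2] back mid [516.4 387.2] depth 60.3 width 107.0 yaw from x 5.7 from y 6.23
edge fits [(40, 0.24), (40, 0.2), (28, 0.58), (39, 0.24)]
centre [543.4 454. ] back mid [500.8 449.8] depth 85.7 width 0.0 yaw from x 5.69 from y -0.0
[[500.8, 449.8, 9.0], [586.1, 458.3, 9.0], [598.9, 331.6, 9.0], [513.7, 322.5, 9.0]]
plinth end [[539.10472719 446.81680658  25.        ]]
```

```bash
python3 -m handwheel '[[15.2,-30,0,0,0,1.8,1],[15.2,-30,0,0,0,1.8,1],[15.2,-30,0,0,0,1.8,1],[15.2,-30,0,0,0,1.8,1],[15.2,-30,0,0,0,1.8,1],[15.2,-30,0,0,0,1.8,1],[15.2,-30,0,0,0,1.8,1],[15.2,-30,0,0,0,1.8,1],[0,0,0,0,0,0,1],[0,0,0,0,0,0,1]]'
python3 - <<'E'
from h import *
state()
C=cam("wrist"); im=manip.snapshot("wrist"); cv2.imwrite("pics/w7.png",im[:,:,::-1]); np.save("w7.npy",np.array([*C[0].ravel(),*C[1].ravel(),*C[2]]))
E
```

```text
t: 12.9
tcp_pos: [0.6677, 0.1502, 0.1111]
tool_rot: [0.573, 0.82, -0.001, -0.001]
force: [0.5, 1.6, -0.4]
finger_gap: 1.0
gripper_force: 0.0
t 12.9 tcp [667.7 150.2 111.1] yaw 20.13 F [ 0.5  1.6 -0.4] gap 1.0
```

View pics/w7.png

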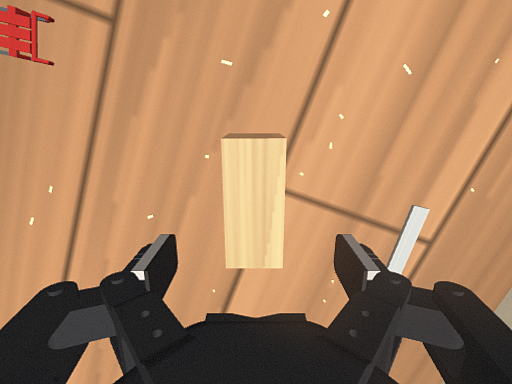

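Tall section top: (222,138), (286,138), (282,268), (226,268); a saw lies at (410,240).

Run:
```python
from h import *
im,C=load("w7")
q=quad(im,[(222,138),(286,138),(282.5,268),(226,268)],3); report(ray(C,q,.056)); s=state()
print("saw",(ray(C,[(414,206),(392,270)],.0)*1000).round(0).tolist())
```

```text
edge fits [(40, 0.29), (40, 0.23), (40, 0.25), (40, 0.27)]
centre [666.2 151. ] back mid [643.8 142.5] depth 47.8 width 107.2 yaw from x 20.84 from y 20.09
t 12.95 tcp [667.6 150.7 111.3] yaw 20.19 F [-0.4  0.9 -0.6] gap 1.001
saw [[824.0, 189.0, 0.0], [838.0, 116.0, 0.0]]
```

```bash
python3 -m handwheel '[[-1.3,0.3,-21,0,0,0.2,1],[0,0,-21,0,0,0,1],[0,0,-21,0,0,0,1],[0,0,-22,0,0,0,1],[0,0,0,0,0,0,1],[0,0,0,0,0,0,0],[0,0,0,0,0,0,0],[0,0,0,0,0,0,0],[0,0,0,0,0,0,0],[0,0,0,0,0,0,0]]' 30
python3 - <<'E'
from h import *
state()
C=cam("wrist"); im=manip.snapshot("wrist"); cv2.imwrite("pics/w8.png",im[:,:,::-1]); np.save("w8.npy",np.array([*C[0].ravel(),*C[1].ravel(),*C[2]]))
E
```

```text
t: 14.2
tcp_pos: [0.6684, 0.1503, 0.0285]
tool_rot: [0.571, 0.821, 0.001, 0.001]
force: [0.3, -0.2, 6.4]
finger_gap: 0.553
gripper_force: 33.7
t 14.2 tcp [668.4 150.3  28.5] yaw 20.37 F [ 0.3 -0.2  6.4] gap 0.553
```

View pics/w8.png

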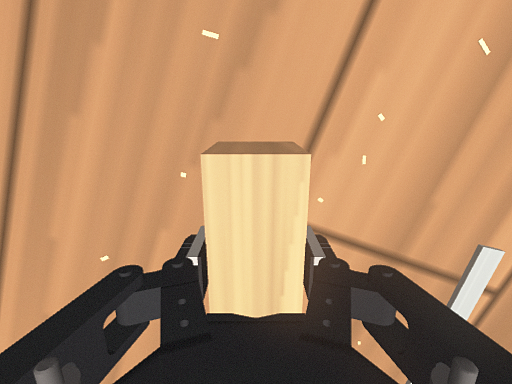

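Tall section held: far top corners (201,154), (311,154), centred between the pads.

Run:
```python
from h import *
im,C=load("w8")
inhand(im,C,(201,154),(311,154),(204,225),(308,225),.056)
```

```text
t 14.25 tcp [668.4 150.3  28.5] yaw 20.37 F [-1.5 -0.4  5.1] gap 0.555
back,front edge along tool closing axis [-23.47 -23.55] [24.19 24.01] mid 0.3 far end along [55.42 55.33]
```

```bash
python3 -m handwheel '[[0,0,20,0,0,0,0],[0,0,30,0,0,0,0],[0,0,20,0,0,0,0],[-20.2,40,0,0,0,-2.4,0],[-20.2,40,0,0,0,-2.4,0],[-20.2,40,0,0,0,-2.4,0],[-20.2,40,0,0,0,-2.4,0],[-20.2,40,0,0,0,-2.4,0],[-20.2,40,0,0,0,-2.4,0],[0,0,0,0,0,0,0]]'
python3 - <<'E'
from h import *
state()
E
```

```text
t: 15.5
tcp_pos: [0.5439, 0.3933, 0.0978]
tool_rot: [0.668, 0.745, -0.0, -0.0]
force: [-0.2, 0.3, -0.6]
finger_gap: 0.555
gripper_force: 32.9
t 15.5 tcp [543.9 393.3  97.8] yaw 6.25 F [-0.2  0.3 -0.6] gap 0.555
```

```bash
python3 -m handwheel '[[-2.8,-5.1,-5,0,0,-0.5,0],[0,0,0,0,0,0,0],[0,0,0,0,0,0,0],[0,0,0,0,0,0,0],[0,0,0,0,0,0,0],[0,0,0,0,0,0,0],[0,0,0,0,0,0,0],[0,0,0,0,0,0,0],[0,0,0,0,0,0,0],[0,0,0,0,0,0,0]]'
cat >> h.py <<'E'
def shot(k):
    s=manip.sense(); C=cam("wrist"); im=manip.snapshot("wrist"); cv2.imwrite(f"pics/{k}.png",im[:,:,::-1]); np.save(k+".npy",np.array([*C[0].ravel(),*C[1].ravel(),*C[2]]))
    return im[:,:,::-1].astype(float),C,s
def tool(s):
    r=s["tool_rot"]; yaw=2*np.arctan2(r[1],r[0])-np.pi/2; X=np.array([np.cos(yaw),np.sin(yaw)]); return np.array(s["tcp_pos"][:2])*1000,X,np.array([-X[1],X[0]])
def above(im,C,s,pd,pz,pc,sd,sz,sw=54):
    """held piece (depth pd, top z pz, centre offset pc along tool Y) over support (back-mid below, depth sd, top z sz)"""
    T,X,Y=tool(s)
    w=lambda a,b,z:proj(C,np.append((T+a*X+b*Y)/1000,z)[None])[0]
    e=edge(im,w(-pd/2,pc+54,pz),w(pd/2,pc+54,pz),w=4); l=edge(im,w(-pd/2,pc+54,pz),w(-pd/2,pc+20,pz),w=4); r=edge(im,w(pd/2,pc+54,pz),w(pd/2,pc+20,pz),w=4)
    D=ray(C,[cross(e,l),cross(e,r)],pz)[:,:2]*1000-T; print("held L/R corner (x,y tool)",[(round(float(d@X),2),round(float(d@Y),2)) for d in D],"res",[round(k[3],2) for k in (e,l,r)])
    a=np.radians(5.75);PX=np.array([np.cos(a),np.sin(a)]);PY=np.array([-PX[1],PX[0]]);B=np.array([517.1,387.1])
    w2=lambda a,b,z:proj(C,np.append((B+a*PX+b*PY)/1000,z)[None])[0]
    e=edge(im,w2(0,sw,sz),w2(sd,sw,sz),w=3); D=ray(C,[e[0]],sz)[0,:2]*1000-T; print("support end y(tool)",round(float(D@Y),2),"res",round(e[3],2),"px",e[0].round(0),"pred",((w2(0,sw,sz)+w2(sd,sw,sz))/2).round(0))
E
python3 - <<'E'
from h import *
im,C,s=shot("w9"); state()
above(im,C,s,48,.056+.0928-.0285,1.3,60,.059)
E
```

```text
t: 16.75
tcp_pos: [0.5435, 0.3852, 0.0923]
tool_rot: [0.673, 0.74, 0.0, 0.0]
force: [0.0, 0.4, 0.0]
finger_gap: 0.552
gripper_force: 32.9
t 16.8 tcp [543.4 385.2  92.3] yaw 5.47 F [ 0.2 -0.3 -0.7] gap 0.558
held L/R corner (x,y tool) [(-23.7, 55.52), (24.89, 55.47)] res [0.08, 0.18, 0.17]
support end y(tool) 58.29 res 0.11 px [271. 136.] pred [261. 135.]
```

View pics/w9.png

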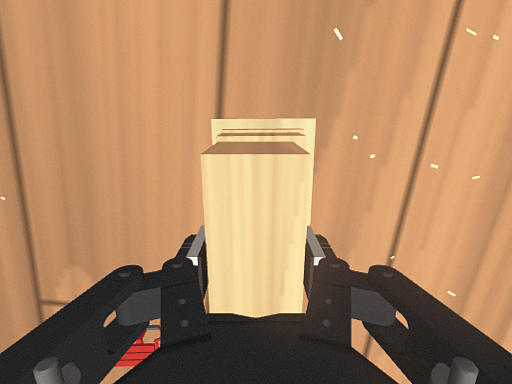

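Tall section over the drawer section; its edge at rows 142–154, drawer's end at row 136 (cols 217–306).

```bash
python3 -m handwheel '[[-2.3,2.9,0,0,0,0.25,0],[0,0,0,0,0,0,0],[0,0,0,0,0,0,0],[0,0,0,0,0,0,0],[0,0,0,0,0,0,0],[0,0,0,0,0,0,0],[0,0,0,0,0,0,0],[0,0,0,0,0,0,0],[0,0,0,0,0,0,0],[0,0,0,0,0,0,0]]'
cat >> h.py <<'E'
def corners(im,C,s,sd,sz,sw=54):
    """support's far (+y) end: back and board-back edges seen from above, in tool frame"""
    T,X,Y=tool(s); a=np.radians(5.75);PX=np.array([np.cos(a),np.sin(a)]);PY=np.array([-PX[1],PX[0]]);B=np.array([517.1,387.1])
    w2=lambda a,b,z:proj(C,np.append((B+a*PX+b*PY)/1000,z)[None])[0]
    for nm,z,x0,x1,y in (("board",.009,-10,76,64),("support",sz,0,sd,sw)):
        e=edge(im,w2(x0,y,z),w2(x1,y,z),w=3)
        l=edge(im,w2(x0,y-1,z),w2(x0,y-9,z),w=3,n=16); r=edge(im,w2(x1,y-1,z),w2(x1,y-9,z),w=3,n=16)
        D=ray(C,[cross(e,l),cross(e,r)],z)[:,:2]*1000-T; print(nm,[(round(float(d@X),2),round(float(d@Y),2)) for d in D],"res",[round(k[3],2) for k in (e,l,r)])
E
python3 - <<'E'
from h import *
im,C,s=shot("w10"); state()
above(im,C,s,48,.056+.0923-.0285,1.3,60,.059); corners(im,C,s,60,.059)
E
```

```text
t: 18.05
tcp_pos: [0.5412, 0.3881, 0.0923]
tool_rot: [0.671, 0.742, -0.0, -0.0]
force: [0.0, -0.1, -0.7]
finger_gap: 0.554
gripper_force: 32.9
t 18.1 tcp [541.2 388.1  92.3] yaw 5.72 F [ 0.5 -0.1 -0.5] gap 0.556
held L/R corner (x,y tool) [(-23.78, 55.36), (25.51, 55.41)] res [0.08, 0.22, 0.0]
support end y(tool) 54.64 res 0.35 px [258. 141.] pred [264. 140.]
board [(-34.36, 64.97), (51.25, 65.07)] res [0.07, 0.12, 0.07]
support [(-25.37, 54.19), (34.66, 55.19)] res [0.35, 0.54, 0.06]
```

```bash
python3 -m handwheel '[[-0.3,-0.3,-2,0,0,0,0],[0,0,-1.2,0,0,0,0],[0,0,-0.6,0,0,0,0],[0,0,-0.4,0,0,0,0],[0,0,-0.3,0,0,0,0],[0,0,-0.3,0,0,0,0],[0,0,0,0,0,0,0],[0,0,0,0,0,0,0],[0,0,0,0,0,0,0],[0,0,0,0,0,0,0]]'
```

```text
t: 19.35
tcp_pos: [0.5409, 0.3878, 0.0876]
tool_rot: [0.671, 0.742, 0.0, 0.0]
force: [-0.1, 0.1, -0.2]
finger_gap: 0.556
gripper_force: 33.0
```

```bash
python3 -m handwheel '[[0,0,-0.3,0,0,0,0],[0,0,-0.3,0,0,0,0],[0,0,0,0,0,0,0],[0,0,0,0,0,0,0],[0,0,0,0,0,0,0],[0,0,0,0,0,0,0],[0,0,0,0,0,0,0],[0,0,0,0,0,0,0],[0,0,0,0,0,0,0],[0,0,0,0,0,0,0]]'
```

```text
t: 20.6
tcp_pos: [0.5409, 0.3878, 0.0875]
tool_rot: [0.671, 0.742, 0.0, 0.0]
force: [-0.8, -0.1, 5.8]
finger_gap: 0.557
gripper_force: 33.6
```

```bash
python3 -m handwheel '[[0,0,0.3,0,0,0,0.65],[0,0,0,0,0,0,0.75],[0,0,0,0,0,0,1],[0,0,0,0,0,0,1],[0,0,10,0,0,0,1],[0,0,20,0,0,0,1],[0,0,30,0,0,0,1],[0,0,20,0,0,0,1],[0,0,0,0,0,0,1],[0,0,0,0,0,0,1]]'
python3 - <<'E'
from h import *
im,C,s=shot("w11"); state()
T,X,Y=tool(s); a=np.radians(5.75);PX=np.array([np.cos(a),np.sin(a)]);PY=np.array([-PX[1],PX[0]]);B=np.array([517.1,387.1])
w=lambda a,b,z:proj(C,np.append((B+a*PX+b*PY)/1000,z)[None])[0]
q=quad(im,[w(0,54,.115),w(48,54,.115),w(48,-54,.115),w(0,-54,.115)],3); print(q.round(0).tolist()); report(ray(C,q,.115))
e=edge(im,w(-10,64,.009),w(76,64,.009),w=3);l=edge(im,w(-10,63,.009),w(-10,40,.009),w=3);r=edge(im,w(76,63,.009),w(76,40,.009),w=3)
print("board",(ray(C,[cross(e,l),cross(e,r)],.009)*1000).round(1).tolist())
E
```

```text
t: 21.85
tcp_pos: [0.5406, 0.3876, 0.1674]
tool_rot: [0.671, 0.742, -0.0, -0.0]
force: [-0.3, -0.5, 0.0]
finger_gap: 1.002
gripper_force: 0.0
t 21.9 tcp [540.3 387.5 166.7] yaw 5.72 F [-0.3 -0.3 -0.1] gap 1.001
edge fits [(40, 0.11), (24, 0.54), (40, 0.13), (40, 0.2)]
[[223.0, 137.0], [292.0, 138.0], [285.0, 270.0], [227.0, 269.0]]
centre [541.2 389.1] back mid [517.  386.8] depth 48.7 width 107.9 yaw from x 5.47 from y 5.09
board [[500.9, 450.1, 9.0], [585.8, 458.1, 9.0]]
```

```bash
python3 -m handwheel '[[11.9,-59.3,0,0,0,2,1],[11.9,-59.3,0,0,0,2,1],[11.9,-59.3,-8,0,0,2,1],[11.9,-59.3,-8,0,0,2,1],[11.9,-59.3,-8,0,0,2,1],[11.9,-59.3,-8,0,0,2,1],[11.9,-59.3,-8,0,0,2,1],[11.9,-59.3,-8,0,0,2,1],[11.9,-59.3,-8,0,0,2,1],[0,0,-2,0,0,0,1]]'
python3 -m handwheel '[[0,0,0,0,0,0,1],[0,0,0,0,0,0,1],[0,0,0,0,0,0,1],[0,0,0,0,0,0,1],[0,0,0,0,0,0,1],[0,0,0,0,0,0,1],[0,0,0,0,0,0,1],[0,0,0,0,0,0,1],[0,0,0,0,0,0,1],[0,0,0,0,0,0,1]]' >/dev/null
cat >> h.py <<'E'
def top(k,c,yaw,d,w,z,m=5):
    im,C,s=shot(k); state(); a=np.radians(yaw);PX=np.array([np.cos(a),np.sin(a)]);PY=np.array([-PX[1],PX[0]]);c=np.array(c)
    q0=[proj(C,np.append((c+i*d/2*PX+j*w/2*PY)/1000,z)[None])[0] for i,j in ((-1,1),(1,1),(1,-1),(-1,-1))]
    q=quad(im,q0,m); print(np.round(q0).tolist(),q.round(0).tolist()); report(ray(C,q,z))
E
python3 - <<'E'
from h import *
top("w12",(647.5,-146.2),23.6,36,108,.042)
E
```

```text
t: 23.15
tcp_pos: [0.6482, -0.1512, 0.1074]
tool_rot: [0.549, 0.836, -0.0, 0.0]
force: [-0.2, 0.1, -0.6]
finger_gap: 1.002
gripper_force: 0.0
t 24.45 tcp [ 648.  -146.   109.2] yaw 23.72 F [ 0.3  0.  -0.3] gap 1.001
edge fits [(40, 0.22), (40, 0.25), (40, 0.19), (40, 0.19)]
[[231.0, 138.0], [277.0, 138.0], [274.0, 261.0], [234.0, 261.0]] [[232.0, 133.0], [279.0, 135.0], [272.0, 259.0], [231.0, 257.0]]
centre [ 645.8 -143.6] back mid [ 628.9 -150.1] depth 36.1 width 107.5 yaw from x 21.06 from y 22.05
```

```bash
python3 -m handwheel '[[-2.2,2.3,-23,0,0,-1.7,1],[0,0,-23,0,0,0,1],[0,0,-23,0,0,0,1],[0,0,-23,0,0,0,1],[0,0,0,0,0,0,1],[0,0,0,0,0,0,0],[0,0,0,0,0,0,0],[0,0,0,0,0,0,0],[0,0,0,0,0,0,0],[0,0,0,0,0,0,0]]' 25
python3 - <<'E'
from h import *
im,C,s=shot("w13")
T,X,Y=tool(s); w=lambda a,b:proj(C,np.append((T+a*X+b*Y)/1000,.042)[None])[0]
inhand(im,C,w(-18,54),w(18,54),w(-18,20),w(18,20),.042,w=5)
E
```

```text
t: 25.7
tcp_pos: [0.6466, -0.1439, 0.0184]
tool_rot: [0.559, 0.829, 0.0, 0.001]
force: [0.0, 0.8, 5.6]
finger_gap: 0.417
gripper_force: 26.2
t 25.75 tcp [ 646.6 -143.9   18.4] yaw 22.02 F [-0.1  0.4  5.8] gap 0.415
back,front edge along tool closing axis [-17.4  -17.56] [18.26 18.22] mid 0.38 far end along [54.47 54.33]
```

View pics/w13.png

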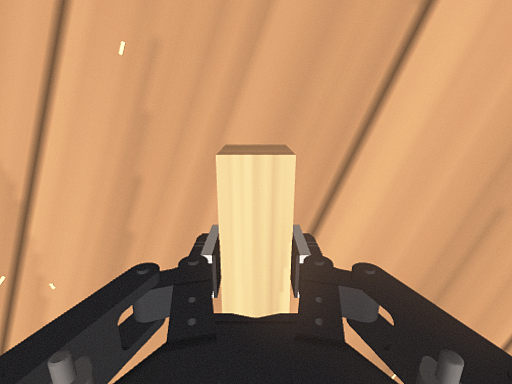

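```bash
python3 -m handwheel '[[0,0,20,0,0,0,0],[0,0,50,0,0,0,0],[0,0,50,0,0,0,0],[-11.2,53.2,5,0,0,-1.6,0],[-11.2,53.2,5,0,0,-1.6,0],[-11.2,53.2,5,0,0,-1.6,0],[-11.2,53.2,0,0,0,-1.6,0],[-11.2,53.2,0,0,0,-1.6,0],[-11.2,53.2,0,0,0,-1.6,0],[-11.2,53.2,0,0,0,-1.6,0]]' >/dev/null
python3 -m handwheel '[[-11.2,53.2,0,0,0,-1.6,0],[-11.2,53.2,0,0,0,-1.6,0],[-11,53.2,0,0,0,-1.9,0],[0,0,-5,0,0,0,0],[0,0,0,0,0,0,0],[0,0,0,0,0,0,0],[0,0,0,0,0,0,0],[0,0,0,0,0,0,0],[0,0,0,0,0,0,0],[0,0,0,0,0,0,0]]'
python3 - <<'E'
from h import *
im,C,s=shot("w14"); state()
b=s["tcp_pos"][2]-.0184
above(im,C,s,36,.042+b,.4,48,.115); corners(im,C,s,48,.115)
E
```

```text
t: 28.25
tcp_pos: [0.5341, 0.3882, 0.1472]
tool_rot: [0.671, 0.741, 0.0, 0.0]
force: [-0.4, -0.6, -0.2]
finger_gap: 0.417
gripper_force: 25.5
t 28.3 tcp [534.  388.3 147.2] yaw 5.71 F [-1.   0.7 -0. ] gap 0.418
held L/R corner (x,y tool) [(-17.86, 54.41), (18.15, 54.39)] res [0.02, 0.24, 0.22]
support end y(tool) 54.0 res 0.09 px [263. 142.] pred [266. 141.]
board [(-27.01, 64.11), (58.74, 64.36)] res [0.13, 0.09, 0.08]
support [(-17.46, 54.11), (32.04, 53.87)] res [0.09, 0.9, 0.22]
```

```bash
python3 -m handwheel '[[0.8,-0.2,-6,0,0,0,0],[0,0,-4,0,0,0,0],[0,0,-2,0,0,0,0],[0,0,-1,0,0,0,0],[0,0,-0.4,0,0,0,0],[0,0,-0.3,0,0,0,0],[0,0,-0.2,0,0,0,0],[0,0,0,0,0,0,0],[0,0,0,0,0,0,0],[0,0,0,0,0,0,0]]'
```

```text
t: 29.55
tcp_pos: [0.5349, 0.3882, 0.1335]
tool_rot: [0.671, 0.742, 0.0, 0.0]
force: [0.1, -0.2, 0.7]
finger_gap: 0.414
gripper_force: 25.6
```

```bash
python3 -m handwheel '[[0,0,-0.3,0,0,0,0],[0,0,-0.2,0,0,0,0],[0,0,0,0,0,0,0],[0,0,0,0,0,0,0],[0,0,0,0,0,0,0],[0,0,0,0,0,0,0],[0,0,0,0,0,0,0],[0,0,0,0,0,0,0],[0,0,0,0,0,0,0],[0,0,0,0,0,0,0]]'
```

```text
t: 30.8
tcp_pos: [0.5349, 0.3883, 0.1334]
tool_rot: [0.671, 0.742, 0.0, 0.0]
force: [-1.6, -0.8, 5.6]
finger_gap: 0.414
gripper_force: 26.2
```

```bash
python3 -m handwheel '[[0,0,0.3,0,0,0,0.5],[0,0,0,0,0,0,0.6],[0,0,0,0,0,0,1],[0,0,0,0,0,0,1],[0,0,10,0,0,0,1],[0,0,20,0,0,0,1],[0,0,30,0,0,0,1],[0,0,20,0,0,0,1],[0,0,0,0,0,0,1],[0,0,0,0,0,0,1]]'
python3 - <<'E'
from h import *
top("w15",(535,388.9),5.75,36,108,.157,3)
E
```

```text
t: 32.05
tcp_pos: [0.5343, 0.3879, 0.2127]
tool_rot: [0.671, 0.741, -0.0, -0.0]
force: [0.4, -0.4, -0.5]
finger_gap: 0.998
gripper_force: 0.0
t 32.1 tcp [534.1 387.8 212.1] yaw 5.72 F [ 0.9 -0.8 -0.5] gap 1.004
edge fits [(40, 0.08), (23, 0.81), (40, 0.1), (39, 0.17)]
[[232.0, 138.0], [281.0, 138.0], [278.0, 268.0], [235.0, 268.0]] [[232.0, 138.0], [282.0, 138.0], [277.0, 267.0], [235.0, 268.0]]
centre [535.1 388.9] back mid [517.1 387. ] depth 36.3 width 107.3 yaw from x 5.84 from y 5.27
```

```bash
python3 -m handwheel '[[3,-58,0,0,0,-1.15,1],[3,-58,0,0,0,-1.15,1],[3,-58,0,0,0,-1.15,1],[3,-58,0,0,0,-1.15,1],[3,-58,0,0,0,-1.15,1],[3,-58,0,0,0,-1.15,1],[3,-58,0,0,0,-1.15,1],[3,-58,0,0,0,-1.15,1],[3,-58,0,0,0,-1.15,1],[3,-58,0,0,0,-1.15,1]]' >/dev/null
python3 -m handwheel '[[2.5,-52,-30,0,0,-0.85,1],[2.5,-52,-30,0,0,-0.85,1],[2.5,-52,-30,0,0,-0.85,1],[2.5,-52,-30,0,0,-0.85,1],[0,0,0,0,0,0,1],[0,0,0,0,0,0,1],[0,0,0,0,0,0,1],[0,0,0,0,0,0,1],[0,0,0,0,0,0,1],[0,0,0,0,0,0,1]]'
python3 - <<'E'
from h import *
top("w16",(574.4,-400),-9.15,40,116,.013)
E
```

```text
t: 34.6
tcp_pos: [0.5751, -0.3995, 0.0936]
tool_rot: [0.761, 0.648, 0.0, 0.0]
force: [0.4, -0.2, 0.0]
finger_gap: 1.002
gripper_force: 0.0
t 34.65 tcp [ 575.  -399.6   93.5] yaw -9.16 F [-0.5 -0.4  0.2] gap 1.001
edge fits [(40, 0.12), (40, 0.31), (40, 0.05), (40, 0.17)]
[[230.0, 132.0], [279.0, 132.0], [276.0, 258.0], [234.0, 258.0]] [[230.0, 130.0], [279.0, 131.0], [275.0, 257.0], [232.0, 257.0]]
centre [ 573.6 -398.4] back mid [ 553.9 -395.3] depth 39.9 width 115.7 yaw from x -9.14 from y -9.74
```

View pics/w16.png

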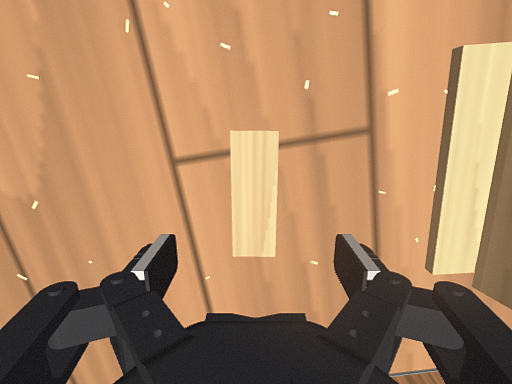

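Cornice at (230,130)–(279,131)–(275,257)–(232,257); the tool crate is well clear at right (col 430+).

```bash
python3 -m handwheel '[[-1.4,1.1,-25,0,0,-0.45,1],[0,0,-25,0,0,0,1],[0,0,-25,0,0,0,1],[0,0,-15.5,0,0,0,1],[0,0,0,0,0,0,1],[0,0,0,0,0,0,0],[0,0,0,0,0,0,0],[0,0,0,0,0,0,0],[0,0,0,0,0,0,0],[0,0,0,0,0,0,0]]' 25
python3 - <<'E'
from h import *
im,C,s=shot("w17")
T,X,Y=tool(s); w=lambda a,b:proj(C,np.append((T+a*X+b*Y)/1000,.013)[None])[0]
inhand(im,C,w(-20,58),w(20,58),w(-20,22),w(20,22),.013,w=4)
E
```

```text
t: 35.9
tcp_pos: [0.5741, -0.3993, 0.0039]
tool_rot: [0.764, 0.645, 0.0, 0.001]
force: [-0.4, 0.3, 6.3]
finger_gap: 0.46
gripper_force: 26.4
t 35.95 tcp [ 574.  -399.3    3.9] yaw -9.63 F [ 0.3 -0.3  5.8] gap 0.461
back,front edge along tool closing axis [-20.24 -20.28] [19.48 19.52] mid -0.38 far end along [59.14 59.13]
```

View pics/w17.png

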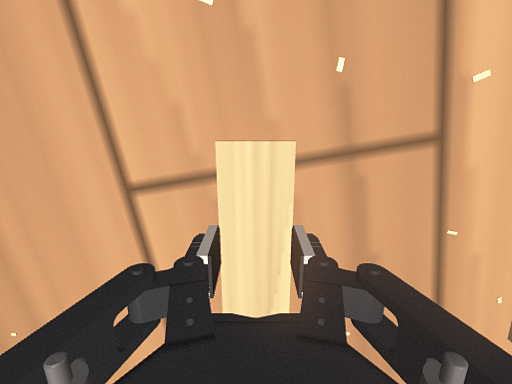

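```bash
python3 -m handwheel '[[0,0,20,0,0,0,0],[0,0,55,0,0,0,0],[0,0,55,0,0,0,0],[-2.6,54,6,0,0,1.1,0],[-2.6,54,6,0,0,1.1,0],[-2.6,54,6,0,0,1.1,0],[-2.6,54,6,0,0,1.1,0],[-2.6,54,6,0,0,1.1,0],[-2.6,54,6,0,0,1.1,0],[-2.6,54,6,0,0,1.1,0]]' >/dev/null
python3 -m handwheel '[[-2.6,58.4,0,0,0,1.1,0],[-2.6,58.4,0,0,0,1.1,0],[-2.6,58.4,0,0,0,1.1,0],[-2.6,58.4,0,0,0,1.1,0],[-2.6,58.4,0,0,0,1.1,0],[-2.6,58.4,0,0,0,1.1,0],[-2.6,58.4,0,0,0,1.1,0],[0,0,-2,0,0,0,0],[0,0,0,0,0,0,0],[0,0,0,0,0,0,0]]' >/dev/null
python3 -m handwheel '[[0,0,0,0,0,0,0],[0,0,0,0,0,0,0],[0,0,0,0,0,0,0],[0,0,0,0,0,0,0],[0,0,0,0,0,0,0],[0,0,0,0,0,0,0],[0,0,0,0,0,0,0],[0,0,0,0,0,0,0],[0,0,0,0,0,0,0],[0,0,0,0,0,0,0]]'
python3 - <<'E'
from h import *
im,C,s=shot("w18"); state()
b=s["tcp_pos"][2]-.0039
T,X,Y=tool(s); w=lambda a,b_:proj(C,np.append((T+a*X+b_*Y)/1000,.013+b)[None])[0]
inhand(im,C,w(-20,59.1),w(20,59.1),w(-20,22),w(20,22),.013+b,w=4)
corners(im,C,s,36,.157)
E
```

```text
t: 39.7
tcp_pos: [0.537, 0.388, 0.1726]
tool_rot: [0.671, 0.742, -0.0, -0.0]
force: [0.3, 0.1, -0.3]
finger_gap: 0.456
gripper_force: 25.8
t 39.75 tcp [537.  388.1 172.6] yaw 5.77 F [ 0.8 -0.4  0.2] gap 0.457
t 39.75 tcp [537.  388.1 172.6] yaw 5.77 F [ 0.8 -0.4  0.2] gap 0.457
back,front edge along tool closing axis [-19.88 -19.84] [20.59 20.61] mid 0.37 far end along [58.84 59.57]
board [(-29.94, 64.47), (55.69, 64.79)] res [0.09, 0.09, 0.07]
support [(-30.24, 61.88), (16.94, 41.75)] res [0.0, 0.0, 0.41]
```

```bash
python3 -m handwheel '[[0,-0.3,-5,0,0,0,0],[0,0,-3,0,0,0,0],[0,0,-2,0,0,0,0],[0,0,-0.8,0,0,0,0],[0,0,-0.4,0,0,0,0],[0,0,-0.3,0,0,0,0],[0,0,-0.2,0,0,0,0],[0,0,0,0,0,0,0],[0,0,0,0,0,0,0],[0,0,0,0,0,0,0]]'
```

```text
t: 41.0
tcp_pos: [0.537, 0.3878, 0.161]
tool_rot: [0.671, 0.742, 0.0, 0.0]
force: [-0.3, -0.5, -0.6]
finger_gap: 0.457
gripper_force: 25.8
```

```bash
python3 -m handwheel '[[0,0,-0.2,0,0,0,0],[0,0,-0.2,0,0,0,0],[0,0,-0.2,0,0,0,0],[0,0,0,0,0,0,0],[0,0,0,0,0,0,0],[0,0,0,0,0,0,0],[0,0,0,0,0,0,0],[0,0,0,0,0,0,0],[0,0,0,0,0,0,0],[0,0,0,0,0,0,0]]'
```

```text
t: 42.25
tcp_pos: [0.5371, 0.3878, 0.1609]
tool_rot: [0.671, 0.742, 0.0, 0.0]
force: [-2.6, -0.6, 5.6]
finger_gap: 0.46
gripper_force: 26.4
```

Contact is soft at the expected height; release, rise and check.

```bash
python3 -m handwheel '[[0,0,0.3,0,0,0,0.52],[0,0,0,0,0,0,0.6],[0,0,0,0,0,0,1],[0,0,0,0,0,0,1],[0,0,10,0,0,0,1],[0,0,20,0,0,0,1],[0,0,30,0,0,0,1],[0,0,20,0,0,0,1],[0,0,0,0,0,0,1],[0,0,0,0,0,0,1]]'
python3 - <<'E'
from h import *
top("w19",(537,388.9),5.75,40,116,.170,4)
im=manip.snapshot("scene"); C=cam("scene"); u,v=proj(C,[.55,.39,.09])[0].astype(int)
a=cv2.resize(im[v-75:v+75,u-100:u+100,::-1],None,fx=4,fy=4,interpolation=cv2.INTER_CUBIC); cv2.imwrite("pics/s1.png",a)
E
```

```text
t: 43.5
tcp_pos: [0.5365, 0.3875, 0.2401]
tool_rot: [0.671, 0.742, -0.001, -0.0]
force: [-0.3, 0.1, -0.1]
finger_gap: 1.0
gripper_force: 0.0
t 43.55 tcp [536.3 387.4 239.6] yaw 5.77 F [ 0.2 -0.9 -0.3] gap 1.004
edge fits [(40, 0.12), (36, 0.85), (40, 0.11), (40, 0.26)]
[[230.0, 130.0], [282.0, 130.0], [278.0, 262.0], [234.0, 262.0]] [[230.0, 130.0], [281.0, 131.0], [279.0, 262.0], [234.0, 263.0]]
centre [537.  388.8] back mid [517.1 386.8] depth 39.9 width 116.1 yaw from x 5.69 from y 6.0
```

View pics/s1.png

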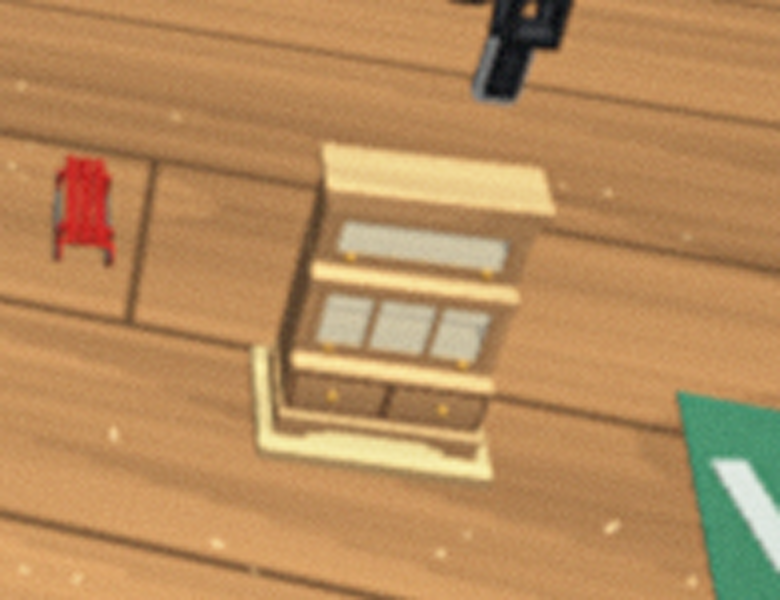

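The stack is complete, upright and in the right order, with the cornice's back flush and the gripper clear. The sled is where it was.

```bash
python3 -c "
from station import manip
print(manip.sign_off())"
```

```text
the job is handed in; nothing more can be done
None
```

The bookcase is stacked on its plinth in the order asked, backs within about 1 mm of flush by camera, kettle and sled not touched; I handed it in at about 44 s of the 86 s allowed.

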